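# Lock a filter cartridge into the suction pump

### The arm

A 6-joint arm with a two-finger parallel gripper is mounted at the origin on a cart in front of the work surface, level with it; the furniture and walls round the work are solid. World frame = base frame: x ahead of the robot, y to its left, z up, the work surface at z = 0. Lengths are in m, angles in degrees, forces in N, time in s.
With the tool pointing down it reaches from about 0.4 to 0.825 m from the base axis. Payload 7 kg.
Tool frame: the origin (TCP) lies at the very end of the fingers, on their centre line; the grasp point (between the pads) lies 19 mm behind it; z points along the fingers, y is the line along which they close (so a half turn about z gives the same grasp; the last joint's range is limited). The gripper opens to 88 mm and grips with 3 to 60 N. Pads are 19 mm wide; open, the fingers measure 130 mm over their backs; the gripper's body (78 mm by 193 mm) begins 47 mm behind the grasp point.
Start: joints at [86.809, 20.546, 0.682, 0, -70.136, -16.507], TCP at [0.228, 0.635, 0.227] pointing down, gripper open.
Joint ranges: [-176.03, 176.03], [-82.01, 121.73], [-58.28, 71.71], [-173.87, 95.51], [-174.79, -0.11], [-173.66, 173.66]. Speed limits (degrees/s): [136.94, 136.94, 172.46, 180, 180, 180].

### API

Orientations are given as [roll, pitch, yaw] about the fixed x, y, z axes, in that order (R = Rz(yaw) Ry(pitch) Rx(roll)).
In Python, from plant import get_obs, snapshot, camera_params, close_job, boxes_of, cut_out, landmark_of gives the robot as it stands.
- The arm moves only by the shell command python3 -m inch 'ROWS' [OPENING]. ROWS is text: rows parted by semicolons, each of 6 numbers parted by spaces: the shift along the tool's x, y, z in units of 30 cm (1.0 is 30 cm), then the turn, a rotation vector about the tool's x, y, z in units of pi rad (1.0 is pi rad). A call has 1 to 10 rows; each row is the pose to reach, as a shift and turn from the pose commanded when the call began, along the tool's axes at that moment, turning the shorter way round; what a row does not reach only later rows make up. A row lasts 1/12 s, in which the tool goes at most 41.7 mm and 7.16 degrees, less where a joint would pass 70% of its speed; a pose out of reach is approached as far as the arm can. A call with a number of a shift or a turn outside -1 to 1 is refused whole. A call with a gripper value outside its range is refused whole. OPENING is the closure, from -1 (fully open) to 1 (shut), set as the call begins (- or left out, the last holds). The fingers move at their own pace and stop on an object; the grip force is fixed at half the most. Time passes only in rows, so rows that repeat a pose let the fingers close. It gives the time, the measured TCP pose, the force, the opening and the grip force at its end, in the units of the state.
- get_obs(): the state, without advancing time (a new reading comes with each control period).
- snapshot(name): name is "side" or "top"; returns the picture (400x640x3 uint8, red, green, blue); there is no depth.
- camera_params(name): a dict with "mtx" (3x3 intrinsics, pixels), "rvec" (rotation vector, rad) and "tvec" (3), from world to camera coordinates, as OpenCV has them. Camera axes: x right, y down, z forward; pixel columns grow to the right and rows downward; lengths in m; the calibration is good to about 2 mm. A picture is of the moment at which its call begins. camera_params takes no time and is no camera call.
- close_job(): hands the job in; it is judged then, once.
Trained networks look in the newest picture that a camera, given by its name, has taken for a name from the list of things; names that differ only in an ending like _2 or _b are one class to them, and where a whole thing is asked for, a point or a joint stands for the part that bears it (a point fixed in the world has none). Each returns a list of dicts, best first, with "p" (0 to 1); they miss things now and then, are a little off and sometimes report something else, mostly with a low value. They report only what shows in the picture. A call takes as long as a camera call. They do not tell look-alikes from the thing itself.
- boxes_of(camera, thing): "rect" ([left, top, width, height] in pixels, round what is visible of it).
- cut_out(camera, thing): "pixels" (400x640 bool, what is visible of it) and "rect" ([left, top, width, height] in pixels, round what is visible of it).
- landmark_of(camera, thing): "uv" ([column, row] in pixels: a listed point, or the origin of a listed thing).
The state is a dict: "clock": time; "joint_pos": joint angles; "qvel": joint speeds; "tau": joint torques, N m; "tool_pos": TCP position; "orientation": TCP orientation; "force": force on the tool from outside, world axes, zero at the start; "moment": the same for the moment, N m; "opening": finger opening in m; "gripper_force": force on a finger pad.
Only numpy, scipy, OpenCV 4.12 (cv2) and the standard library are available. Lean on these libraries where they do the work, as an engineer would, in place of code of your own. Each camera call takes 0.05 s, during which the arm holds its last target. There are 200 camera calls.

### The job

Fit the filter cartridge into the spring-loaded bayonet port on top of the suction pump: set its two lugs through the two slots, push it down against the spring and turn it clockwise (seen from above) about a quarter turn until it stops. The program finishes while still holding: keep the cartridge gripped, turned and pressed fully down, as during a leak test. Leave the syringe, the thermometer and the gauze pack where they lie.

Things in the scene. Friction and masses are not known exactly. Their poses are not given: they have to be found in the camera images.
- cartridge: Loose filter cartridge, 0.12 kg, 73 mm tall, standing upright on the worktop. Origin: centre of its flat underside, z up its axis. White round spigot 34 mm across (tapered to 26 mm over the lowest 5 mm) up to z = 33 mm; ribbed grey drum 57 mm across, z = 33 to 47 mm; black grip bar on top. A half turn about z makes no difference.
- bar (a point): Middle of the cartridge's grip bar, 60 mm above its origin, same axes. The bar is 46 mm long along x, 14 mm thick along y, 26 mm high (z = 47 to 73 mm over the underside): pinch it across y; the fingertips may stand on the drum. It lies in line with the lugs.
- lugs (a point): Point on the cartridge's axis at the mid-height of its two lugs, 15 mm above its origin, same axes. The lugs stick out of the spigot along +x and -x to 25 mm from the axis; each is 10 mm wide (along y) and 6 mm thick (z = 12 to 18 mm over the underside).
- pump: Suction pump, fixed to the worktop: low grey box 110 mm (x) by 130 mm (y) by 36 mm high with an upright aluminium collar in the middle of its top, 68 mm across, its rim 72 mm above the worktop. Origin: centre of the underside, z up through the collar's axis.
- port (a point): Centre of the collar's mouth at rim height (72 mm up), axes as the pump's. Mouth: round hole 38 mm across with two slots along +x and -x, each 15 mm wide (along y), reaching 28 mm from the axis, through a ledge 6 mm thick. A black index mark lies at the collar's foot beside each slot. The spigot's foot meets the plunger 16 mm below the rim.
- channel (a point): Point on the port's axis 12 mm below the rim, just under the ledge. The lugs are clear under the ledge once the plunger is down over 8 mm (cartridge origin 24 mm below the rim). Then the cartridge turns clockwise from above (negative yaw) 80 degrees to a stop; the other way is blocked. Let go while turned, it is lifted by the spring until the lugs bear under the ledge.
- plunger (a joint): Spring plunger in the collar, m pressed down: 0 at rest, 0.014 at its bottom stop, where the cartridge's origin is 30 mm below the rim. The spring pushes back with about 4 N at first touch, 8 N at 0.008 and 12 N at 0.014.
- syringe_a: Syringe, 35 x 139 x 22 mm, loose, lying on the worktop near its front edge; a bystander. Origin: centre of its underside.
- thermometer: Clinical thermometer, 20 x 119 x 11 mm, loose, lying near the front edge; a bystander. Origin: centre of its underside.
- gauze_pack0: Flat gauze pack, 55 x 75 x 12 mm, loose, lying behind the work; a bystander. Origin: centre of its underside.
Not all that is in view belongs to the job. What is shaped like the cartridge but blue or red is not meant.

How it is judged (in metres and radians):
On the way, in this order (a step that is already met when the one before it is completed fails the run):
1. the cartridge is picked up in the fingers (height (world z) of cartridge above 0.02 m and contact force between the fingers and cartridge above 1 N), for 0.1 s.
2. the lugs are through the slots and below the ledge, not yet turned, the spring pressed (horizontal distance between cartridge and port below 0.004 m and angle between the x axis of cartridge and the x axis of port, either way round below 0.35 rad and value of joint plunger above 0.0075 m), for 0.02 s.
At the end, for the whole second after the job is handed in: The cartridge stands upright (0.12 rad) and centred (4 mm) in the port, turned at least 70 degrees clockwise from the slots, at rest, with the fingers still holding it down: underside over 27 mm below the rim, plunger over 11.5 of 14 mm down (let go, it would spring back to 8 mm) (horizontal distance between cartridge and port below 0.004 m and angle between cartridge's own z axis and vertical below 0.12 rad and angle between the x axis of cartridge and the y axis of port, either way round below 0.35 rad and z of cartridge in the frame of port below -0.027 m and value of joint plunger above 0.0115 m and contact force between the fingers and cartridge above 2 N and linear speed of cartridge below 0.02 m/s); the arm keeps its last pose, push and grip.
It fails at once if the syringe, the thermometer or the gauze pack is shifted by more than 3 cm (distance of any of syringe_a, thermometer, gauze_pack0 from where it was at the start of the episode above 0.03 m).
It also fails if it takes over 40 s, if anything falls off the work surface, if the arm or the gripper's body presses on something with over 40 N, if the wrist force passes 120 N, or if a joint passes its speed limit or range.

## Working session

There is one attempt and no reset: what is moved stays moved. The work goes in short steps, Python scripts to look and compute and a shell command to move; the robot and the scene stay as the last step left them, time stands still between calls to the robot, and variables do not carry over. Pictures are saved under pics/ and viewed, at most 10 in all, crops included, and the job is handed in when it is done.

```bash
mkdir -p pics
cat > h.py <<'E'
import numpy as np, cv2
from plant import *
def save(img,name): cv2.imwrite('pics/'+name, img[:,:,::-1])
def P(c):
    k=camera_params(c); R=cv2.Rodrigues(np.array(k['rvec'],float))[0]; return np.array(k['mtx'],float),R,np.array(k['tvec'],float).ravel()
def ray(c,uv):
    K,R,t=P(c); d=R.T@np.linalg.inv(K)@np.array([uv[0],uv[1],1.]); return -R.T@t,d/np.linalg.norm(d)
def onz(c,uv,z):
    o,d=ray(c,uv); return o+d*(z-o[2])/d[2]
def tri(a,b):
    (o1,d1),(o2,d2)=ray('side',a),ray('top',b)
    A=np.stack([d1,-d2],1); s=np.linalg.lstsq(A,o2-o1,rcond=None)[0]
    p,q=o1+s[0]*d1,o2+s[1]*d2; return (p+q)/2,np.linalg.norm(p-q)
def proj(c,X):
    K,R,t=P(c); return cv2.projectPoints(np.array(X,float).reshape(-1,3),R,t,K,None)[0].reshape(-1,2)
E
python3 - <<'E'
from h import *
o=get_obs(); print(o['tool_pos'],o['orientation'],o['clock'],o['opening'])
for c in('side','top'):
    save(snapshot(c),c+'0.png'); print(c,-P(c)[1].T@P(c)[2])
    for t in('cartridge','bar','lugs','pump','port','channel'):
        print(c,t,[(np.round(d['uv'],1).tolist(),round(d['p'],2)) for d in landmark_of(c,t)])
E
```

```text
[0.22738418 0.635029   0.22563537] [ 1.79904474e+02 -1.07096503e-02 -1.97060614e+01] 0.0 0.08767964403226192
side [0.22433863 0.48541107 0.62822825]
side cartridge [([401.5, 196.6], 0.69), ([332.5, 223.2], 0.66), ([361.1, 192.0], 0.66), ([275.9, 296.4], 0.36)]
side bar [([405.3, 176.2], 0.88), ([359.0, 170.1], 0.7), ([330.6, 201.2], 0.67)]
side lugs [([403.3, 191.3], 0.89), ([359.2, 186.2], 0.69), ([336.2, 215.5], 0.6)]
side pump [([274.6, 297.4], 0.72)]
side port [([277.2, 268.4], 0.76)]
side channel [([276.7, 275.8], 0.63)]
top [ 0.41937427 -0.0561423   0.93304876]
top cartridge [([364.3, 227.0], 0.88), ([426.6, 231.6], 0.86), ([441.5, 272.7], 0.65), ([251.2, 228.7], 0.42)]
top bar [([433.1, 227.4], 0.95), ([371.9, 223.6], 0.79), ([450.8, 273.6], 0.64)]
top lugs [([428.0, 229.4], 0.91), ([366.6, 229.7], 0.77), ([444.9, 271.9], 0.68)]
top pump [([256.9, 231.7], 0.65), ([295.8, 141.1], 0.35)]
top port [([248.0, 227.7], 0.64)]
top channel [([249.2, 230.5], 0.69)]
```

```bash
python3 -c "
import cv2,numpy as np
cv2.imwrite('pics/both.png',cv2.resize(np.vstack([cv2.imread('pics/side0.png'),cv2.imread('pics/top0.png')]),(480,600),interpolation=cv2.INTER_AREA))"
```

```text
(no output)
```

View pics/side0.png

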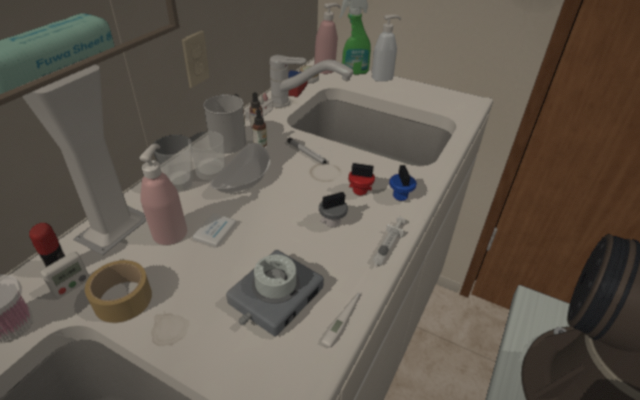

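View pics/top0.png

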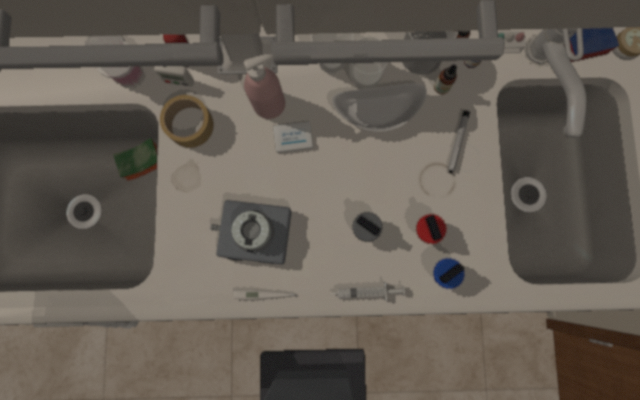

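Three look-alikes:
- Grey drum with black bar: top (367,226), side (333,208).
- Red: top (431,229), side (361,178).
- Blue: top (449,273), side (402,185).

The grey one fits the description (grey drum, white spigot). The pump's collar is at top (250,231), side (275,275). I'll confirm with an enlarged crop and measure.

Run:
```python
from h import *
s=cv2.imread('pics/side0.png');t=cv2.imread('pics/top0.png')
f=lambda i,x,y:cv2.resize(i[y:y+100,x:x+100],(395,300*395//395+95),interpolation=cv2.INTER_CUBIC)
a=np.hstack([f(t,200,180),f(t,330,180)]); b=np.hstack([cv2.resize(s[220:320,225:325],(395,200)),cv2.resize(s[170:250,290:390],(395,200))])
cv2.imwrite('pics/crop.png',np.vstack([a,b]))
for n,a,b in(('cart',(332.5,223.2),(364.3,227)),('bar',(330.6,201.2),(371.9,223.6)),('lugs',(336.2,215.5),(366.6,229.7)),('pump',(274.6,297.4),(256.9,231.7)),('port',(277.2,268.4),(248,227.7)),('chan',(276.7,275.8),(249.2,230.5))):
    p,e=tri(a,b); print(n,p.round(4),round(e,4))
# dark bar in top
g=cv2.cvtColor(t,cv2.COLOR_BGR2GRAY)
m=np.zeros_like(g); m[205:250,345:390]=(g[205:250,345:390]<40)
n,l,st,c=cv2.connectedComponentsWithStats(m); i=1+np.argmax(st[1:,4]); r=cv2.minAreaRect(np.argwhere(l==i)[:,::-1].astype(np.float32)); print(st[i],c[i],r)
box=np.array([onz('top',q,.073) for q in cv2.boxPoints(r)]);print(box.round(4).tolist(), box.mean(0))
# collar top: cutouts
for c in('top','side'):
    for d in cut_out(c,'pump')[:1]: print(c,d['p'],d['rect'], cv2.minAreaRect(np.argwhere(d['pixels'])[:,::-1].astype(np.float32)))
    for d in cut_out(c,'cartridge')[:4]: print(c,d['p'],d['rect'])
```

```text
cart [ 0.5105 -0.1322  0.0014] 0.0043
bar [ 0.5162 -0.1408  0.0503] 0.0056
lugs [ 0.5036 -0.1344  0.0237] 0.0028
pump [ 0.5098  0.0803 -0.0036] 0.0025
port [0.5054 0.0826 0.0771] 0.0068
chan [0.5038 0.0839 0.0608] 0.0028
[357 216  23  19 199] [368.45728643 225.37688442] ((368.3800048828125, 225.16000366210938), (24.40000343322754, 8.600000381469727), 36.869895935058594)
[[0.5161, -0.1111, 0.073], [0.5284, -0.1209, 0.073], [0.5009, -0.1552, 0.073], [0.4887, -0.1454, 0.073]] [ 0.50850443 -0.1331551   0.073     ]
top 0.79 [209.3, 198.4, 87.2, 66.1] ((249.2542724609375, 231.58871459960938), (79.04310607910156, 59.7642936706543), 6.709836959838867)
top 0.86 [350.7, 207.9, 28.6, 34.0]
top 0.79 [418.3, 212.5, 29.6, 29.2]
top 0.78 [430.5, 258.6, 36.0, 30.0]
side 0.7 [227.9, 252.1, 94.3, 85.1] ((273.0526123046875, 292.3166198730469), (66.63922119140625, 91.55316925048828), 44.09062194824219)
side 0.95 [391.9, 166.2, 25.1, 35.6]
side 0.86 [349.1, 161.7, 25.8, 35.0]
side 0.81 [316.5, 193.1, 29.7, 33.4]
side 0.34 [189.0, 213.6, 43.8, 30.8]
```

View pics/crop.png

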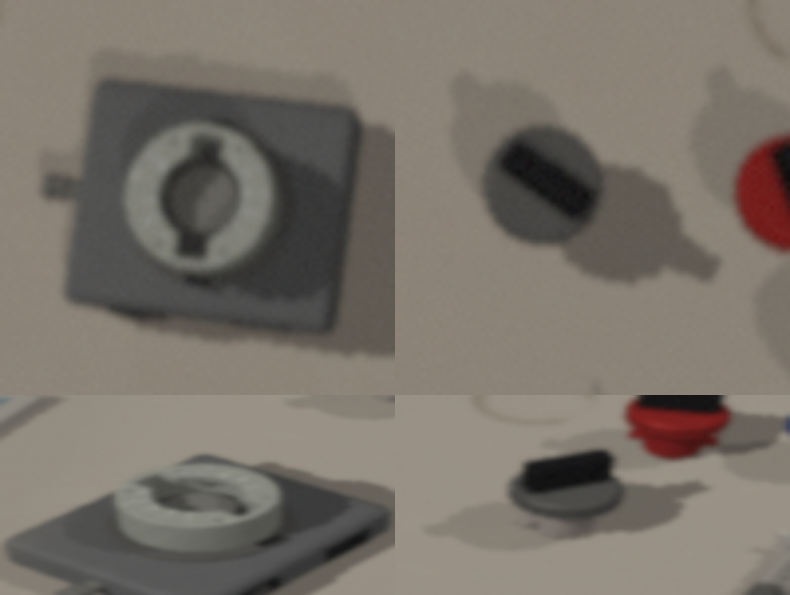

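The crop confirms the target: black bar on a grey drum with a pale spigot, at top (368,225). The collar slots are at about top (252,217) and (248,241). Next I'll refine by fitting model silhouettes.

```bash
cat > fit.py <<'E'
from h import *
from scipy.optimize import minimize
U=8
def sil(c,pts,roi):
    x,y,w,h=roi; q=proj(c,pts); q=(q-[x,y]+.5)*U*1.0
    m=np.zeros((h*U,w*U),np.uint8); cv2.fillConvexPoly(m,cv2.convexHull(q.astype(np.float32)).round().astype(np.int32),1); return m
def box(p,lx,ly,z0,z1):
    c,s=np.cos(p[2]),np.sin(p[2]); return [(p[0]+c*a-s*b,p[1]+s*a+c*b,z) for a in(-lx/2,lx/2) for b in(-ly/2,ly/2) for z in(z0,z1)]
def cyl(p,d,z0,z1):
    return [(p[0]+d/2*np.cos(a),p[1]+d/2*np.sin(a),z) for a in np.linspace(0,2*np.pi,60) for z in(z0,z1)]
def fit(views,p0,model,step):
    """views: list of (cam, gray-mask float roi image 0..1, roi)"""
    T=[(c,cv2.resize(m.astype(np.float32),None,fx=U,fy=U,interpolation=cv2.INTER_LINEAR)>.5,r) for c,m,r in views]
    def f(p):
        t=0
        for c,m,r in T:
            s=sil(c,model(p),r)>0; t+=1-(s&m).sum()/((s|m).sum()+1)
        return t
    p0=np.array(p0,float); S=np.vstack([p0]+[p0+np.eye(len(p0))[i]*step[i] for i in range(len(p0))])
    r=minimize(f,p0,method='Nelder-Mead',options=dict(initial_simplex=S,xatol=1e-5,fatol=1e-5)); return r.x,r.fun
def big(m):
    n,l,st,_=cv2.connectedComponentsWithStats(m.astype(np.uint8)); return l==1+np.argmax(st[1:,4])
def gray(c): return cv2.cvtColor(cv2.imread(f'pics/{c}0.png'),cv2.COLOR_BGR2GRAY).astype(float)
def sub(g,roi): x,y,w,h=roi; return g[y:y+h,x:x+w]
E
python3 - <<'E'
from fit import *
gt,gs=gray('top'),gray('side')
print('rows',gt[225,350:385:2],gt[231,225:285:3]); print(gs[199,318:352:2], gs[270,245:310:4])
R={'top':(345,205,45,42),'side':(310,185,45,30)}
V=[]
for c,g in(('top',gt),('side',gs)):
    m=sub(g,R[c]); a=np.clip((52-m)/40+.5,0,1)*cv2.dilate(big(m<52).astype(np.uint8),np.ones((3,3))); V.append((c,a,R[c])); print(c,(m<52).sum(), m.min())
b=lambda p:box(p,.046,.014,.047,.073)
for v in([V[0]],[V[1]],V): p,e=fit(v,[.5085,-.133,np.radians(51)],b,[.004,.004,.1]); print('bar',p[:2],np.degrees(p[2]),e)
R={'top':(225,205,52,52),'side':(245,245,60,60)}
V=[]
for c,g in(('top',gt),('side',gs)):
    m=sub(g,R[c]); k=big(m>105).astype(np.uint8); h=max(cv2.findContours(k,0,2)[0],key=len); h=cv2.convexHull(h); k*=0; cv2.fillConvexPoly(k,h,1); V.append((c,k.astype(float),R[c])); print(c,k.sum(),cv2.boundingRect(h))
b=lambda p:cyl(p,.068,.036,.072)
for v in([V[0]],[V[1]],V): p,e=fit(v,[.505,.083],b,[.004,.004]); print('collar',p,e)
# slots direction at rim
a,q=onz('top',(252.4,216.7),.072),onz('top',(248.4,241.5),.072); d=a-q; print('slot',np.degrees(np.arctan2(d[1],d[0])),(a+q)/2)
E
```

```text
rows [115.  90.  75.  70.  63.  46.  27.  22.  21.  23.  23.  20.  29.  46.
  62.  66.  73.  90.] [ 82.  81. 103. 128. 131.  89.  56.  67.  78.  94.  95.  85. 121. 128.
 119.  64.  47.  57.  55.  58.]
[145. 145.  94.  27.  22.  22.  20.  21.  18.  20.  21.  19.  17.  59.
 129. 133. 137.] [146. 142.  97. 135. 137.  74.  66.  99. 100.  82. 113. 137. 131.  64.
  59.  59.  60.]
top 250 16.0
side 271 13.0
bar [ 0.50999769 -0.13374192] 53.593801753975455 0.06445383222691614
bar [ 0.51039276 -0.13260022] 63.540846271347995 0.21965528218654784
bar [ 0.50977795 -0.13404301] 54.45200286604433 0.3162530847765236
top 1065 (7, 7, 37, 36)
side 2398 (0, 0, 60, 52)
collar [0.50695888 0.08282222] 0.11457642976881988
collar [0.52607638 0.06989824] 0.3407237047847389
collar [0.50863441 0.082597  ] 0.6241626463718067
slot -9.086866396536912 [0.50654092 0.08050772 0.072     ]
```

```bash
cat > edge.py <<'E'
from h import *
from scipy.optimize import differential_evolution
from scipy.ndimage import map_coordinates
def gm(img):
    g=cv2.GaussianBlur(cv2.cvtColor(img,cv2.COLOR_RGB2GRAY).astype(np.float32),(0,0),0.8)
    m=np.hypot(cv2.Sobel(g,cv2.CV_32F,1,0),cv2.Sobel(g,cv2.CV_32F,0,1)); return np.minimum(m,150)
def place(p,pts):
    c,s=np.cos(p[2]),np.sin(p[2]); pts=np.array(pts); return np.c_[p[0]+c*pts[:,0]-s*pts[:,1],p[1]+s*pts[:,0]+c*pts[:,1],pts[:,2]]
def rect(a,b,z,n=30):
    t=np.linspace(-.5,.5,n); return [(u*a,s*b,z) for u in t for s in(-.5,.5)]+[(s*a,u*b,z) for u in t for s in(-.5,.5)]
def circ(r,z,n=80): return [(r*np.cos(a),r*np.sin(a),z) for a in np.linspace(0,2*np.pi,n)]
a0=np.arcsin(7.5/19)
mouth=[(.019*np.cos(a+k),.019*np.sin(a+k),.072) for k in(0,np.pi) for a in np.linspace(a0,np.pi-a0,30)]+\
 [(s*x,y,.072) for s in(-1,1) for y in(-.0075,.0075) for x in np.linspace(.0175,.028,10)]+[(s*.028,y,.072) for s in(-1,1) for y in np.linspace(-.0075,.0075,10)]
def efit(views,pts,p0,d=(.008,.008,.3)):
    C={c:P(c) for c,_ in views}
    def f(p):
        X=place(p,pts); t=0
        for c,g in views:
            q=proj(c,X); t-=map_coordinates(g,[q[:,1],q[:,0]],order=1,mode='nearest').mean()
        return t
    r=differential_evolution(f,[(a-b,a+b) for a,b in zip(p0,d)],seed=0,tol=1e-6,maxiter=60); return np.r_[r.x[:2],np.degrees(r.x[2]),r.fun/len(views)].round(4)
E
python3 - <<'E'
from edge import *
I={c:gm(cv2.imread(f'pics/{c}0.png')[:,:,::-1].copy()) for c in('top','side')}
V=list(I.items())
bar=rect(.046,.014,.073); drum=circ(.0285,.047)
for n,pts,p0 in(('bar',bar,(.51,-.1337,.94)),('bar+drum',bar+drum,(.51,-.1337,.94)),('pumpbox',rect(.11,.13,.036),(.507,.082,-.13)),('collar',circ(.034,.072)+mouth,(.507,.082,-.13)),('mouth',mouth,(.507,.082,-.13))):
    for v in(V[:1],V[1:],V): print(n,'+'.join(c for c,_ in v),efit(v,pts,p0))
E
```

```text
bar top [   0.5086   -0.1324   53.7304 -100.1089]Traceback (most recent call last):
  File "<stdin>", line 6, in <module>
  File "edge.py", line 22, in efit
    r=differential_evolution(f,[(a-b,a+b) for a,b in zip(p0,d)],seed=0,tol=1e-6,maxiter=60); return np.r_[r.x[:2],np.degrees(r.x[2]),r.fun/len(views)].round(4)
    return fun(*args, **kwargs)
    ret = solver.solve()
    next(self)
    ~~~~^^^^^^
    energy = self.func(parameters)
    return self.f(x, *self.args)
           ~~~~~~^^^^^^^^^^^^^^^
  File "edge.py", line 20, in f
    q=proj(c,X); t-=map_coordinates(g,[q[:,1],q[:,0]],order=1,mode='nearest').mean()
  File "h.py", line 15, in proj
    K,R,t=P(c); return cv2.projectPoints(np.array(X,float).reshape(-1,3),R,t,K,None)[0].reshape(-1,2)
          ~^^^
  File "h.py", line 5, in P
    k=camera_params(c); R=cv2.Rodrigues(np.array(k['rvec'],float))[0]; return np.array(k['mtx'],float),R,np.array(k['tvec'],float).ravel()
ValueError: time passes only in moves, steps and waits
```

```bash
sed -i 's/^def P(c):/from functools import lru_cache\n@lru_cache(None)\ndef P(c):/' h.py
python3 - <<'E'
from edge import *
I={c:gm(cv2.imread(f'pics/{c}0.png')[:,:,::-1].copy()) for c in('top','side')}
V=list(I.items())
bar=rect(.046,.014,.073); drum=circ(.0285,.047)
for n,pts,p0 in(('bar',bar,(.51,-.1337,.94)),('bar+drum',bar+drum,(.51,-.1337,.94)),('pumpbox',rect(.11,.13,.036),(.507,.082,-.13)),('collar',circ(.034,.072)+mouth,(.507,.082,-.13)),('mouth',mouth,(.507,.082,-.13))):
    for v in(V[:1],V[1:],V): print(n,'+'.join(c for c,_ in v),efit(v,pts,p0))
print(get_obs()['clock'])
E
```

```text
bar top [   0.5086   -0.1324   53.7304 -100.1089]
bar side [   0.5088   -0.1307   44.9786 -121.3261]
bar top+side [   0.5094   -0.1317   49.6561 -109.1385]
bar+drum top [   0.5086   -0.1328   53.696  -104.5533]
bar+drum side [   0.5105   -0.1336   48.4951 -105.3902]
bar+drum top+side [   0.5094   -0.1324   50.6706 -103.2357]
pumpbox top [ 5.04600e-01  7.99000e-02 -8.12480e+00 -8.15805e+01]
pumpbox side [  0.505    0.0838  -8.2597 -70.8222]
pumpbox top+side [  0.5048   0.0812  -8.0279 -69.9595]
collar top [ 5.060000e-01  8.130000e-02 -8.392400e+00 -1.263448e+02]
collar side [ 5.07500e-01  8.20000e-02 -8.17280e+00 -9.51428e+01]
collar top+side [ 5.065000e-01  8.160000e-02 -8.068300e+00 -1.088736e+02]
mouth top [ 5.060000e-01  8.120000e-02 -8.191800e+00 -1.279649e+02]
mouth side [ 5.079000e-01  8.170000e-02 -8.122800e+00 -1.009267e+02]
mouth top+side [ 5.068000e-01  8.140000e-02 -8.121100e+00 -1.119286e+02]
0.9
```

```bash
cat > rel.py <<'E'
import sys,numpy as np
from scipy.spatial.transform import Rotation as Ro
from plant import get_obs
o=get_obs(); x,y,z,psi=map(float,sys.argv[1:5])
R=Ro.from_euler('xyz',o['orientation'],degrees=True); T=Ro.from_euler('xyz',[180,0,psi],degrees=True)
d=R.inv().apply(np.array([x,y,z])-o['tool_pos'])/.3; r=(R.inv()*T).as_rotvec()/np.pi
print('row',np.r_[d,r].round(4)); print(np.round(o['tool_pos'],4),np.round(o['orientation'],2),np.round(o['joint_pos'],1),np.round(o['force'],2),round(o['opening'],4),o['gripper_force'],o['clock'])
E
python3 rel.py .509 -.1326 .16 53.3
```

```text
row [ 1.7464  2.0943  0.2217 -0.     -0.     -0.4055]
[0.2275 0.6355 0.2266] [-180.     0.   -19.7] [ 86.8  20.5   0.7  -0.  -70.1 -16.5] [0.16 0.17 1.  ] 0.0873 0.0 0.9
```

```bash
python3 -m inch '0.8 0.96 0 0 0 0;0.8 0.96 0 0 0 0;0.8 0.96 0 0 0 0;0.8 0.96 0 0 0 0;0.8 0.96 0 0 0 0;0.8 0.96 0 0 0 0;0.8 0.96 0 0 0 0;0.8 0.96 0 0 0 0;0.8 0.96 0 0 0 0;0.8 0.96 0 0 0 0' -1; python3 rel.py .509 -.1326 .16 53.3
```

```text
clock: 1.73
tool_pos: [0.357, 0.278, 0.2269]
orientation: [180.0, 0.0, -19.9]
force: [-0.1, -1.0, -0.8]
opening: 0.0874
gripper_force: 0.0
row [ 9.4200e-01  1.1147e+00  2.2320e-01  0.0000e+00  1.0000e-04 -4.0660e-01]
[0.357  0.278  0.2269] [ 1.7999e+02  1.0000e-02 -1.9880e+01] [ 63.   -1.  -25.9  -0.  -65.1   7.1] [-0.1  -1.   -0.81] 0.0874 0.0 1.7333
```

```bash
python3 -m inch '0.94 1 0 0 0 -0.4;0.94 1 0 0 0 -0.4;0.94 1 0 0 0 -0.4;0.94 1 0 0 0 -0.4;0.94 1 0 0 0 -0.4;0.94 1 0 0 0 -0.4;0.94 1 0 0 0 -0.4;0.94 1 0 0 0 -0.4;0.94 1 0 0 0 -0.4;0.94 1 0 0 0 -0.4' ; python3 rel.py .509 -.1326 .13 53.3
```

```text
clock: 2.57
tool_pos: [0.4973, -0.0379, 0.227]
orientation: [180.0, -0.1, 40.7]
force: [1.1, 1.6, -0.1]
opening: 0.0876
gripper_force: 0.0
row [-1.764e-01  2.649e-01  3.234e-01  2.000e-04 -3.000e-04 -7.010e-02]
[ 0.4973 -0.0379  0.227 ] [ 1.7998e+02 -5.0000e-02  4.0680e+01] [ 18.3   3.7 -21.    0.  -65.2 112.4] [ 1.11  1.63 -0.11] 0.0876 0.0 2.5667
```

```bash
python3 -m inch '-0.176 0.265 0.32 0 0 -0.07;-0.176 0.265 0.32 0 0 -0.07;-0.176 0.265 0.32 0 0 -0.07;-0.176 0.265 0.32 0 0 -0.07;-0.176 0.265 0.32 0 0 -0.07;-0.176 0.265 0.32 0 0 -0.07;-0.176 0.265 0.32 0 0 -0.07' ; python3 rel.py .509 -.1326 .049 53.3
python3 - <<'E'
from h import *
save(snapshot('top'),'t1.png');save(snapshot('side'),'s1.png')
a=np.vstack([cv2.imread('pics/t1.png')[150:310,280:500],cv2.imread('pics/s1.png')[100:260,220:440]])
cv2.imwrite('pics/c1.png',cv2.resize(a,None,fx=1.8,fy=1.8))
print(P('side'))
E
```

```text
clock: 3.15
tool_pos: [0.5089, -0.1304, 0.1318]
orientation: [179.9, -0.1, 53.0]
force: [0.3, 0.3, -0.4]
opening: 0.0877
gripper_force: 0.0
row [-0.0059  0.0041  0.2761  0.0005 -0.0003 -0.0017]
[ 0.5089 -0.1304  0.1318] [ 1.7991e+02 -6.0000e-02  5.2990e+01] [  7.   11.3 -25.7   0.  -52.9 135.9] [ 0.28  0.33 -0.39] 0.0877 0.0 3.15
(array([[453.43696479,   0.        , 312.74891834],
       [  0.        , 453.43696479, 202.11318801],
       [  0.        ,   0.        ,   1.        ]]), array([[-0.87370016, -0.48607992,  0.01934791],
       [-0.32618614,  0.55586631, -0.76460137],
       [ 0.36090252, -0.67434336, -0.64421302]]), array([0.41979837, 0.28369667, 0.65108217]))
```

View pics/c1.png

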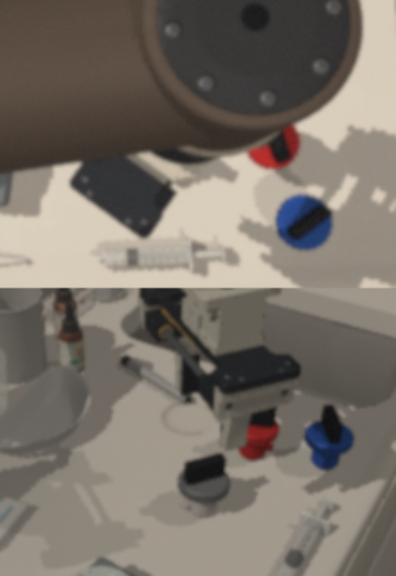

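The top view is blocked by the arm. The side view shows one finger near side px (350,187), with the grey cartridge in front of it. I'll check that against the projection.

Run:
```python
from h import *
n=np.array([np.sin(np.radians(53)),-np.cos(np.radians(53)),0]); t=np.array([.5089,-.1304,.1318])
for k in(-.055,0,.055): print(k,proj('side',t+k*n),(proj('side',t+k*n)-[220,100])*1.8+[0,288])
```

```text
-0.055 [[348.69914744 189.16555804]] [[231.65846539 448.49800448]]
0 [[334.99784368 172.04243511]] [[206.99611863 417.6763832 ]]
0.055 [[322.49073162 156.41174616]] [[184.48331692 389.54114308]]
```

```bash
python3 rel.py .509 -.1326 .0495 53.3
```

```text
row [-0.0074  0.0045  0.2754  0.0007 -0.0006 -0.0014]
[ 0.509  -0.13    0.1321] [ 1.7988e+02 -1.0000e-01  5.3060e+01] [  7.1  11.3 -25.7   0.  -52.9 136. ] [-0.25 -0.51 -0.05] 0.0876 0.0 3.25
```

```bash
python3 -m inch '-0.007 0.0045 0.1 0 0 0;-0.007 0.0045 0.2 0 0 0;-0.007 0.0045 0.24 0 0 0;-0.007 0.0045 0.26 0 0 0;-0.007 0.0045 0.27 0 0 0;-0.007 0.0045 0.275 0 0 0;-0.007 0.0045 0.275 0 0 0'; python3 rel.py .509 -.1326 .048 53.3
```

```text
clock: 3.83
tool_pos: [0.5088, -0.1331, 0.0492]
orientation: [179.9, -0.1, 53.0]
force: [0.1, 0.4, 0.3]
opening: 0.0877
gripper_force: 0.0
row [ 0.0019 -0.0004  0.0038  0.0005 -0.0004 -0.0016]
[ 0.5088 -0.1331  0.0492] [ 1.7992e+02 -7.0000e-02  5.3020e+01] [  6.7  17.4 -30.8   0.  -41.7 136.3] [0.05 0.42 0.28] 0.0877 0.0 3.8333
```

```bash
python3 -m inch '0 0 0.004 0 0 0;0 0 0.006 0 0 0;0 0 0.008 0 0 0;0 0 0.008 0 0 0'; python3 -m inch '0 0 0 0 0 0;0 0 0 0 0 0;0 0 0 0 0 0;0 0 0 0 0 0;0 0 0 0 0 0;0 0 0 0 0 0;0 0 0 0 0 0;0 0 0 0 0 0' 1
```

```text
clock: 4.17
tool_pos: [0.508, -0.1335, 0.046]
orientation: [180.0, -0.0, 53.0]
force: [0.8, 0.5, 0.7]
opening: 0.0875
gripper_force: 0.0
clock: 4.83
tool_pos: [0.5122, -0.134, 0.048]
orientation: [179.6, -0.2, 53.1]
force: [6.1, -5.9, 13.4]
opening: 0.04
gripper_force: 7.8
```

```bash
python3 -m inch '0 0 -0.004 0 0 0;0 0 -0.008 0 0 0;0 0 -0.008 0 0 0;0 0 -0.008 0 0 0'; python3 -c "
from h import *
s=snapshot('side')[140:260,270:390];save(cv2.resize(s,None,fx=4,fy=4),'s2.png')"
```

```text
clock: 5.17
tool_pos: [0.5071, -0.1334, 0.0478]
orientation: [-179.9, 0.0, 53.0]
force: [0.7, -0.5, -0.7]
opening: 0.0138
gripper_force: 30.0
```

View pics/s2.png

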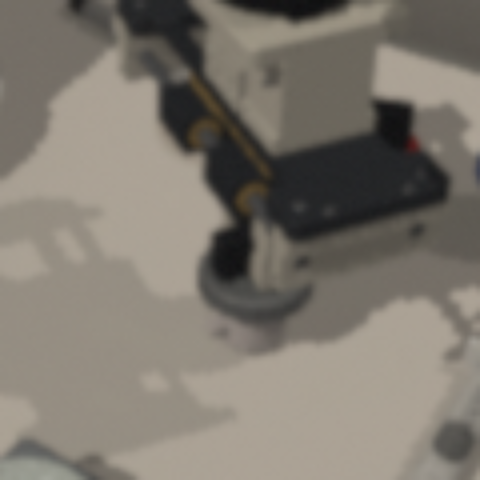

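The picture shows the cartridge upright, with its bar between the fingers; opening 13.8 mm and 30 N agree. Now I'll lift it.

```bash
python3 -m inch '0 0 -0.05 0 0 0;0 0 -0.15 0 0 0;0 0 -0.28 0 0 0;0 0 -0.35 0 0 0;0 0 -0.35 0 0 0;0 0 -0.35 0 0 0'; python3 rel.py .5065 .0816 .15 -8.1
```

```text
clock: 5.72
tool_pos: [0.5081, -0.1333, 0.1541]
orientation: [179.9, -0.1, 53.0]
force: [-0.3, -1.1, -1.4]
opening: 0.0138
gripper_force: 30.0
row [ 5.685e-01 -4.356e-01  1.390e-02  1.000e-04 -7.000e-04  3.393e-01]
[ 0.5081 -0.1333  0.1541] [ 1.7993e+02 -1.0000e-01  5.2970e+01] [  6.7   9.9 -24.   -0.  -55.9 136.3] [-0.27 -1.09 -1.43] 0.0138 29.98911201953888 5.7167
```

```bash
python3 -m inch '0.568 -0.436 0 0 0 0.34;0.568 -0.436 0 0 0 0.34;0.568 -0.436 0 0 0 0.34;0.568 -0.436 0 0 0 0.34;0.568 -0.436 0 0 0 0.34;0.568 -0.436 0 0 0 0.34;0.568 -0.436 0 0 0 0.34;0.568 -0.436 0 0 0 0.34;0.568 -0.436 0 0 0 0.34;0.568 -0.436 0 0 0 0.34';  python3 -m inch '0 0 0 0 0 0;0 0 0 0 0 0;0 0 0 0 0 0';python3 rel.py .5065 .0816 .15 -8.1
python3 - <<'E'
from h import *
s=snapshot('side');save(s,'s3.png');t=snapshot('top');save(t,'t3.png')
c=np.vstack([cv2.resize(s[170:320,210:340],None,fx=2.3,fy=2.3)]); d=cv2.resize(t[155:305,185:315],None,fx=2.3,fy=2.3);save(np.hstack([c,d]),'c3.png')
for c in('side','top'):
  for n in('cartridge','lugs','bar'): print(c,n,[(np.round(d['uv'],1).tolist(),round(d['p'],2)) for d in landmark_of(c,n)])
E
```

```text
clock: 6.55
tool_pos: [0.5047, 0.0812, 0.1513]
orientation: [179.9, 0.2, -8.5]
force: [-0.8, -0.8, -1.4]
opening: 0.0141
gripper_force: 30.0
clock: 6.8
tool_pos: [0.5057, 0.081, 0.1526]
orientation: [180.0, 0.0, -8.1]
force: [0.0, 0.3, -1.4]
opening: 0.0141
gripper_force: 30.0
row [ 0.0023 -0.0023  0.0088  0.0002  0.0003  0.0001]
[0.5057 0.081  0.1526] [ 1.7997e+02  5.0000e-02 -8.0800e+00] [ 31.1   8.9 -25.6  -0.  -55.6  50.8] [ 0.05  0.33 -1.4 ] 0.0141 29.989217519760132 6.8
side cartridge [([272.5, 256.7], 0.96), ([361.7, 189.2], 0.72), ([402.0, 198.7], 0.65)]
side lugs [([275.5, 296.6], 0.71), ([358.5, 184.9], 0.64), ([402.4, 193.4], 0.57)]
side bar [([405.2, 169.7], 0.96), ([362.4, 170.9], 0.76), ([271.7, 225.9], 0.7)]
top cartridge [([429.0, 224.9], 0.75), ([438.6, 271.8], 0.59)]
top lugs [([424.8, 229.5], 0.81), ([444.7, 270.6], 0.7)]
top bar [([434.4, 223.4], 0.8), ([446.8, 273.6], 0.61)]
```

View pics/c3.png

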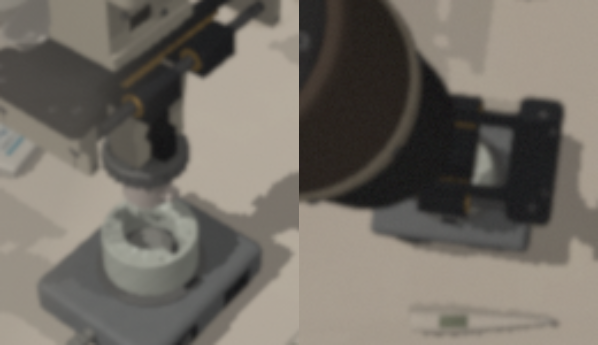

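The side crop shows the cartridge upright above the collar, with its drum centre near side px (273,236). The top view is blocked by the arm. I'll measure where it sits in the grip from the drum edges.

Run:
```python
from edge import *
K,R,t=P('side'); cam=-R.T@t
I=gm(cv2.imread('pics/s3.png')[:,:,::-1].copy()); o=get_obs(); tp=o['tool_pos']
psi=np.radians(-8.1); az=np.arctan2(cam[1]-tp[1],cam[0]-tp[0])-psi
ang=np.linspace(-np.pi/2,np.pi/2,40)+az
def arc(r,z,ang=ang): return [(r*np.cos(a),r*np.sin(a),z) for a in ang]
print(tp, cam.round(3))
for h in(.047,.048,.049):
    z0=tp[2]-h
    low=arc(.0285,z0+.033); up=arc(.0285,z0+.047)
    pts=low+low+[ (.0285*np.cos(a),.0285*np.sin(a),z0+z) for a in(az-1.35,az+1.35) for z in np.linspace(.034,.046,8)]
    for n,q in(('low',low),('low+sides',pts)):
        r=efit([('side',I)],q,(tp[0],tp[1],psi),(.008,.008,.001)); e=r[:2]-tp[:2]
        print(h,n,r, 'along x_t',(e@[np.cos(psi),np.sin(psi)]).round(4),'y_t',(e@[np.sin(psi),-np.cos(psi)]).round(4))
J=gm(cv2.imread('pics/side0.png')[:,:,::-1].copy())
print('same camera collar', efit([('side',I)],circ(.034,.072)+mouth,(.507,.082,psi),(.006,.006,.1)), efit([('side',J)],circ(.034,.072)+mouth,(.507,.082,psi),(.006,.006,.1)))
```

```text
[0.50601242 0.0812918  0.15320638] [0.224 0.485 0.628]
0.047 low [ 5.085000e-01  7.880000e-02 -8.042700e+00 -1.341884e+02] along x_t 0.0028 y_t 0.0021
0.047 low+sides [ 5.085000e-01  7.880000e-02 -8.042800e+00 -1.329207e+02] along x_t 0.0028 y_t 0.0021
0.048 low [ 5.090000e-01  7.800000e-02 -8.042700e+00 -1.342726e+02] along x_t 0.0034 y_t 0.0028
0.048 low+sides [ 5.089000e-01  7.820000e-02 -8.042800e+00 -1.330292e+02] along x_t 0.0033 y_t 0.0027
0.049 low [ 5.095000e-01  7.720000e-02 -8.042800e+00 -1.343631e+02] along x_t 0.004 y_t 0.0036
0.049 low+sides [ 5.095000e-01  7.740000e-02 -8.042700e+00 -1.330969e+02] along x_t 0.004 y_t 0.0034
same camera collar [ 5.07600e-01  8.23000e-02 -7.43890e+00 -9.43773e+01] [ 5.07500e-01  8.20000e-02 -8.17500e+00 -9.51428e+01]
```

```bash
python3 -m inch '0 -0.001 0.05 0 0 0;0 -0.001 0.09 0 0 0;0 -0.001 0.11 0 0 0;0 -0.001 0.12 0 0 0;0 -0.001 0.13 0 0 0;0 -0.001 0.135 0 0 0;0 -0.001 0.135 0 0 0';python3 rel.py .506 .0817 .1055 -8.1
```

```text
clock: 7.78
tool_pos: [0.5062, 0.0817, 0.1127]
orientation: [-180.0, -0.0, -8.2]
force: [0.3, -0.3, -1.4]
opening: 0.0137
gripper_force: 30.0
row [-0.0006 -0.      0.0241 -0.     -0.     -0.0006]
[0.5062 0.0817 0.1127] [-1.80e+02 -1.00e-02 -8.22e+00] [ 31.1  11.5 -28.4   0.  -50.1  50.6] [ 0.3  -0.33 -1.43] 0.0137 29.98933106660843 7.7833
```

```bash
python3 -m inch '0 0 0.008 0 0 0;0 0 0.014 0 0 0;0 0 0.02 0 0 0;0 0 0.027 0 0 0;0 0 0.027 0 0 0';python3 rel.py .506 .0817 .0955 -8.1
```

```text
clock: 8.2
tool_pos: [0.5058, 0.0815, 0.1041]
orientation: [180.0, 0.0, -8.2]
force: [-0.8, 0.6, -1.8]
opening: 0.0136
gripper_force: 30.0
row [ 0.0006 -0.0007  0.0288  0.0001  0.0002 -0.0007]
[0.5058 0.0815 0.1041] [ 1.7999e+02  3.0000e-02 -8.2300e+00] [ 31.1  12.1 -29.   -0.  -48.9  50.6] [-0.84  0.6  -1.78] 0.0136 29.98926132917404 8.2
```

Lugs are in the slots with no contact force. Now pressing down on the spring.

```bash
python3 -m inch '0 0 0.008 0 0 0;0 0 0.016 0 0 0;0 0 0.024 0 0 0;0 0 0.032 0 0 0;0 0 0.036 0 0 0;0 0 0.036 0 0 0;0 0 0.036 0 0 0';python3 rel.py .506 .0817 .0905 -8.1
```

```text
clock: 8.78
tool_pos: [0.5062, 0.0816, 0.0942]
orientation: [180.0, -0.0, -8.2]
force: [-2.5, -0.2, 7.2]
opening: 0.0137
gripper_force: 30.0
row [-0.0007 -0.0001  0.0122  0.     -0.0001 -0.0006]
[0.5062 0.0816 0.0942] [ 1.8e+02 -2.0e-02 -8.2e+00] [ 31.1  12.8 -29.7   0.  -47.5  50.6] [-2.52 -0.18  7.19] 0.0137 29.996006190776825 8.7833
```

```bash
python3 -m inch '-0.001 0 0.006 0 0 0;-0.001 0 0.012 0 0 0;-0.001 0 0.014 0 0 0;-0.001 0 0.014 0 0 0';python3 rel.py .506 .0817 .0905 -88.1
```

```text
clock: 9.12
tool_pos: [0.5061, 0.0817, 0.0902]
orientation: [-180.0, -0.1, -8.2]
force: [-3.1, -1.3, 10.1]
opening: 0.0138
gripper_force: 30.0
row [-5.000e-04 -1.000e-04 -9.000e-04 -2.000e-04 -2.000e-04  4.439e-01]
[0.5061 0.0817 0.0902] [-1.80e+02 -5.00e-02 -8.19e+00] [ 31.2  13.1 -30.    0.  -46.9  50.6] [-3.06 -1.27 10.14] 0.0138 29.99792844057083 9.1167
```

```bash
python3 -m inch '0 0 0 0 0 0.03;0 0 0 0 0 0.06;0 0 0 0 0 0.09;0 0 0 0 0 0.12;0 0 0 0 0 0.15;0 0 0 0 0 0.18;0 0 0 0 0 0.21;0 0 0 0 0 0.24;0 0 0 0 0 0.24'; python3 rel.py .506 .0817 .09 -88.1
```

```text
clock: 9.87
tool_pos: [0.508, 0.0826, 0.0911]
orientation: [-179.7, -0.1, -51.7]
force: [-0.0, 1.0, 9.3]
opening: 0.0139
gripper_force: 30.0
row [-0.0017  0.0071  0.0037 -0.0015 -0.      0.2022]
[0.508  0.0826 0.0911] [-1.7974e+02 -9.0000e-02 -5.1700e+01] [ 31.2  13.1 -29.9   0.1 -46.8   7.1] [-0.01  0.99  9.32] 0.0139 29.999175667762756 9.8667
```

```bash
python3 -m inch '0 0 0.002 0 0 0.03;0 0 0.003 0 0 0.06;0 0 0.003 0 0 0.09;0 0 0.003 0 0 0.12;0 0 0.003 0 0 0.15;0 0 0.003 0 0 0.17;0 0 0.003 0 0 0.19;0 0 0.003 0 0 0.2;0 0 0.003 0 0 0.2'; python3 rel.py .506 .0817 .09 -88.1; python3 -c "
from plant import *;print(get_obs()['moment'])"
```

```text
clock: 10.62
tool_pos: [0.5081, 0.0825, 0.0903]
orientation: [-179.7, 0.1, -87.5]
force: [0.9, -0.2, 9.6]
opening: 0.0139
gripper_force: 30.0
row [ 0.0022  0.0072  0.001  -0.0015  0.0003  0.0035]
[0.5081 0.0825 0.0903] [-1.7973e+02  6.0000e-02 -8.7470e+01] [ 31.2  13.1 -29.9   0.1 -46.7 -28.7] [ 0.89 -0.25  9.58] 0.0139 29.997070133686066 10.6167
[-0.13956084 -0.37891102  0.03079316]
```

```bash
python3 -m inch '0 0 0.002 0 0 0.005;0 0 0.004 0 0 0.01;0 0 0.004 0 0 0.01;0 0 0.004 0 0 0.01;0 0 0.004 0 0 0.01';  python3 -c "
from h import *
o=get_obs();print(o['moment'],o['tool_pos'],o['force'],o['orientation'])
s=snapshot('side');save(s,'s4.png');save(cv2.resize(s[180:330,200:350],None,fx=3.6,fy=3.6),'c4.png')"
```

```text
clock: 11.03
tool_pos: [0.508, 0.0824, 0.0896]
orientation: [-179.7, 0.1, -89.1]
force: [-2.1, 0.5, 16.5]
opening: 0.0139
gripper_force: 30.0
[0.0132118  0.78551543 0.21368698] [0.5079813  0.08241737 0.08963061] [-2.06165194  0.51978098 16.51335373] [-1.79732028e+02  5.84795486e-02 -8.91209694e+01]
```

View pics/c4.png

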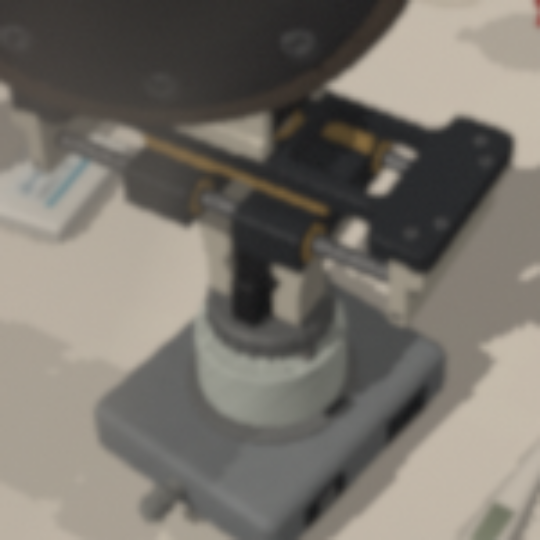

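The crop shows the drum seated just above the rim at crop (270,330), with the bar turned and still gripped. The push of about 18 N, against 12 N of spring, means the plunger is on its bottom stop.

```bash
python3 -c "
from plant import *
print(close_job())"
```

```text
the job is handed in; nothing more can be done
None
```

I handed the job in with the cartridge in the port, turned about 80° clockwise and pressed to the plunger's bottom stop, still held at 30 N grip; the syringe, thermometer and gauze pack were never touched as far as I could see, and the verdict was not reported back.

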